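# Seat a blood tube in the one clear channel of the ESR reader

## Robot

A 6-joint arm with a two-finger parallel gripper is mounted at the origin on the work surface; the furniture and walls round the work are solid. World frame = base frame: x ahead of the robot, y to its left, z up, the work surface at z = 0. Lengths are in m, angles in degrees, forces in N, time in s.
With the tool pointing down it reaches from about 0.35 to 0.875 m from the base axis. Payload 4.2 kg.
Tool frame: the origin (TCP) lies at the very end of the fingers, on their centre line; the grasp point (between the pads) lies 19 mm behind it; z points along the fingers, y is the line along which they close (so a half turn about z gives the same grasp; the last joint's range is limited). The gripper opens to 87 mm and grips with 3 to 60 N. Pads are 19 mm wide; open, the fingers measure 117 mm over their backs; the gripper's body (75 mm by 190 mm) begins 51 mm behind the grasp point.
Start: joints at [-61.1, 22.042, 0.453, 0, -68.411, -14.817], TCP at [0.152, -0.606, 0.223] pointing down, gripper open.
Joint ranges: [-179.83, 179.83], [-69.29, 118.12], [-61.27, 80.66], [-181.25, 117.63], [-171.15, -9.14], [-177.46, 177.46]. Speed limits (degrees/s): [159.86, 159.86, 180, 180, 180, 180].

## Interface

Orientations are given as a 3x3 rotation matrix whose columns are the frame's x, y, z axes.
In Python, from station import sense, cams, r gives the robot as it stands. The module is installed in compiled form; this text tells all that it offers.
- The arm moves only by the tool step_arm, never from a script. Its argument "targets" is text: rows parted by semicolons, each of 4 numbers parted by spaces: the shift along the tool's x, y, z in cm, then the turn about the tool's z in degrees. In form: x y z turn; .... A call has 1 to 12 rows; each row shifts and turns the commanded pose from where the row before left it, along the tool's axes as they then stand; what a row does not reach is not made up. A row lasts 1/12 s, in which the tool goes at most 41.7 mm and 7.16 degrees, less where a joint would pass 70% of its speed; a pose out of reach is approached as far as the arm can. A call with a gripper value outside its range is refused whole. "claw" is the finger opening in cm, from 0 to 8.7, set as the call begins (left out, the last holds). The fingers move at their own pace and stop on an object; the grip force is fixed at half the most. Time passes only in rows, so rows that do not move let the fingers close. It gives the time, the measured TCP pose, the force, the opening and the grip force at its end, in the units of the state.
- sense(): the state, without advancing time (a new reading comes with each control period).
- cams.capture(name): name is "side" or "top"; returns a dict with "frame" (384x512x3 uint8, blue, green, red), "vertical_fov" (degrees; the focal length in pixels is half the picture's height over the tangent of half this angle, whatever the lens; pixels are square), "cx", "cy" (the principal point, pixels), "eye" and "rotation" of the camera in the world. Camera axes: x right, y down, z forward; pixel columns grow to the right and rows downward; lengths in m; the calibration is good to about 2 mm. A picture is of the moment at which its call begins. There is no depth.
- r.finish_job(): hands the job in; it is judged then, once.
The state is a dict: "time_s": time; "joints": joint angles; "joint_velocities": joint speeds; "effort": joint torques, N m; "tcp_pos": TCP position; "ee_rot": TCP orientation; "wrist_force": force on the tool from outside, world axes, zero at the start; "moment": the same for the moment, N m; "gripper_width": opening from 0.0 (shut) to 1.0 (fully open); "gripper_force": force on a finger pad.
Only numpy, scipy, OpenCV 4.12 (cv2) and the standard library are available. Lean on these libraries where they do the work, as an engineer would, in place of code of your own. Each camera call takes 0.05 s, during which the arm holds its last target. There are 200 camera calls.

## Task

Take the lone tube from the open end of the rack and load it into the ESR reader. Short-tube spacers were left in three of the reader's four channels, out of sight under the light shutters: feel with the tube for the channel that is clear, going gently and never forcing the glass against a hard stop, and press it fully home there, past the spring roller. Let go of it and leave the other things standing where they are.

Things in the scene. Friction and masses are not known exactly. Their poses are not given: they have to be found in the camera images.
- tube: The capped glass sample tube to load, standing upright in the rack, alone at the rack's open end. 124 mm long: glass 13.2 mm across, cap 16.6 mm across and the top 18 mm (106 to 124 mm above the foot). Origin at the centre of its foot, z up along the tube. 11 to 17 g. Grasp by the cap.
- rack: Black tube rack, 96 (x) x 186 (y) mm, fixed. Origin: centre of its underside. Other tubes (128 mm high) fill it from its -y end to y = +54 mm; the tube stands 83 mm along its +y from the origin, foot 3 mm above the table, in a 16 mm cell with a 50 mm high rim. Filled cells begin 28 mm from its axis toward the rack's -y; along the rack's x both sides are free above the rim.
- reader: White bench ESR reader, fixed, 152 (x) x 172 (y) x 99 mm, panel sloping toward -x; grey deck, 98 mm above the table, with a row of four tube channels along y. Origin: centre of its underside, 86 mm behind the front edge, z up. A clear channel is 83 mm deep to its sprung seat: a tube fully home has its foot 15 mm above the table and stands 41 mm proud of the deck.
- channel_1 (a point): Centre of the mouth of tube channel 1 (left-hand end as seen by the robot), at deck height, on the channel's vertical axis; channels are 32 mm apart. Mouth 15.2 mm across with a 4 mm lead-in bevel (23 mm across at the deck). 8 mm below the deck a sprung light shutter hides the inside; it swings down under less than 1 N.
- channel_2 (a point): Centre of the mouth of tube channel 2 (second from the left as seen by the robot), at deck height, on the channel's vertical axis; channels are 32 mm apart. In every channel the foot must push past a sprung roller 37 to 44 mm below the deck (up to about 10 N), then against a steady drag of 3 to 7 N, and as much on the way out; the tube's weight alone does not carry it past.
- channel_3 (a point): Centre of the mouth of tube channel 3 (third from the left as seen by the robot), at deck height, on the channel's vertical axis; channels are 32 mm apart. Three of the four channels (which three changes) still hold a loose solid spacer 18, 22 or 26 mm high on its seat: there the foot is stopped 57 to 65 mm below the deck.
- channel_4 (a point): Centre of the mouth of tube channel 4 (right-hand end as seen by the robot), at deck height, on the channel's vertical axis; channels are 32 mm apart. The roller keeps a seated tube from rising when it is let go.
- seat_1: Sprung seat at the bottom of channel 1, a 14 mm disc on the channel's axis, hidden; origin on its top face, 83 mm below the deck. It gives at once, 1 mm per 6 N, 6 mm at most. In three of the four channels a spacer lies on it.
- seat_2: Sprung seat at the bottom of channel 2, a 14 mm disc on the channel's axis, hidden; origin on its top face, 83 mm below the deck. It gives at once, 1 mm per 6 N, 6 mm at most. In three of the four channels a spacer lies on it.
- seat_3: Sprung seat at the bottom of channel 3, a 14 mm disc on the channel's axis, hidden; origin on its top face, 83 mm below the deck. It gives at once, 1 mm per 6 N, 6 mm at most. In three of the four channels a spacer lies on it.
- seat_4: Sprung seat at the bottom of channel 4, a 14 mm disc on the channel's axis, hidden; origin on its top face, 83 mm below the deck. It gives at once, 1 mm per 6 N, 6 mm at most. In three of the four channels a spacer lies on it.
- reagent_a: Bystander: dropper bottle, 33 mm across, 68 mm high, origin at the centre of its foot.
- reagent_b: Bystander: dropper bottle, 33 mm across, 62 mm high, origin at the centre of its foot.
- timer: Bystander: round wind-up timer, 66 mm across, 48 mm high, origin at the centre of its foot.

How it is judged:
By the outcome, as a careful person would: the job done as asked, in the order asked, and still so for the second after the job is handed in, with the robot touching nothing.
It also fails if it takes over 72 s, if anything falls off the work surface, if the arm or the gripper's body presses on something with over 40 N, if the wrist force passes 120 N, or if a joint passes its speed limit or range.

## Working session

There is one attempt and no reset: what is moved stays moved. The work goes in short steps, Python scripts to look and compute and a tool call to move; the robot and the scene stay as the last step left them, time stands still between calls to the robot, and variables do not carry over. Pictures are saved under pics/ and viewed, at most 10 in all, crops included, and the job is handed in when it is done.

Besides the shell and the picture viewer there is one more tool, called after ">>>" by a JSON object that holds its "fn" and its "kwargs", one argument or row to a line. step_arm: Moves the arm, as the interface text tells. Its arguments: {"type":"object","properties":{"targets":{"type":"string"},"claw":{"type":"number"}},"required":["targets"]}

```bash
mkdir -p pics; cat > h.py <<'E'
import numpy as np,cv2
from station import sense,cams,r
def K(c):
    f=c["frame"].shape[0]/2/np.tan(np.radians(c["vertical_fov"]/2)); return f
def ray(c,u,v):
    d=np.array([(u-c["cx"])/K(c),(v-c["cy"])/K(c),1]); return np.array(c["eye"]),np.array(c["rotation"])@d
def atz(c,u,v,z):
    e,d=ray(c,u,v); return e+d*(z-e[2])/d[2]
def proj(c,p):
    q=np.array(c["rotation"]).T@(np.array(p)-np.array(c["eye"])); return q[:2]/q[2]*K(c)+[c["cx"],c["cy"]]
E
python3 - <<'E'
from h import *
import pickle
s=sense();print(s["tcp_pos"],s["ee_rot"],s["wrist_force"],s["time_s"])
for n in("top","side"):
    c=cams.capture(n);pickle.dump(c,open(n+".pkl","wb"));cv2.imwrite(f"pics/{n}0.png",cv2.resize(c["frame"],(800,600),interpolation=cv2.INTER_CUBIC));print(n,c["eye"],c["rotation"],c["cx"],c["cy"],K(c))
E
```

```text
[ 0.15195304 -0.60562631  0.22147093] [[-9.69995355e-01 -2.43122715e-01 -5.97152727e-04]
 [-2.43123436e-01  9.69993149e-01  2.07026938e-03]
 [ 7.59045428e-05  2.15333350e-03 -9.99997679e-01]] [ 0.09035834  0.60077799 -0.35376518] 0.0
top [ 0.36952848 -0.06914435  1.4232659 ] [[ 0.00577272 -0.99837652  0.05666561]
 [-0.99996565 -0.00610041 -0.00561149]
 [ 0.00594806 -0.05663127 -0.99837744]] 252.26861759964007 191.72336711308307 476.65420381284355
side [0.43854635 0.99759407 0.8923832 ] [[-0.99972779 -0.02307823 -0.00342524]
 [-0.01133258  0.60866424 -0.79334697]
 [ 0.02039387 -0.7930922  -0.60876009]] 259.0431243445846 190.24278569593764 441.72548550690584
```

View pics/top0.png

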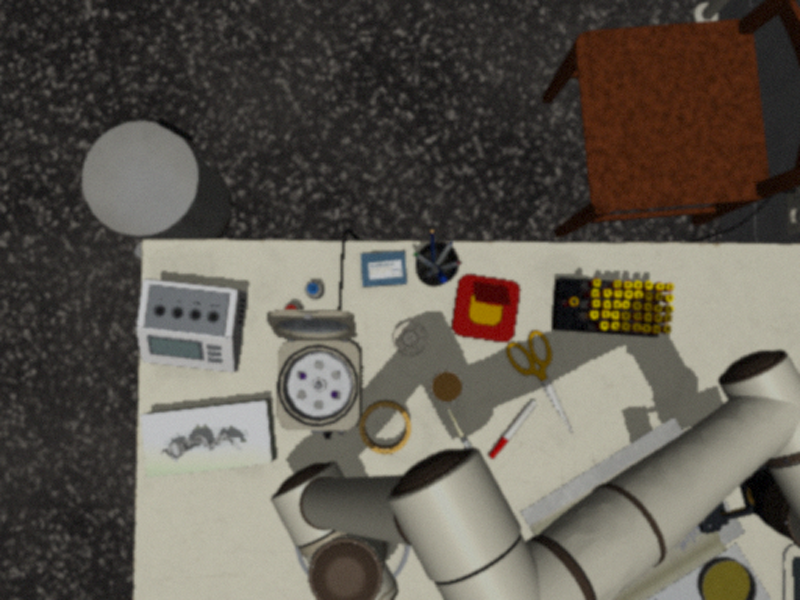

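View pics/side0.png

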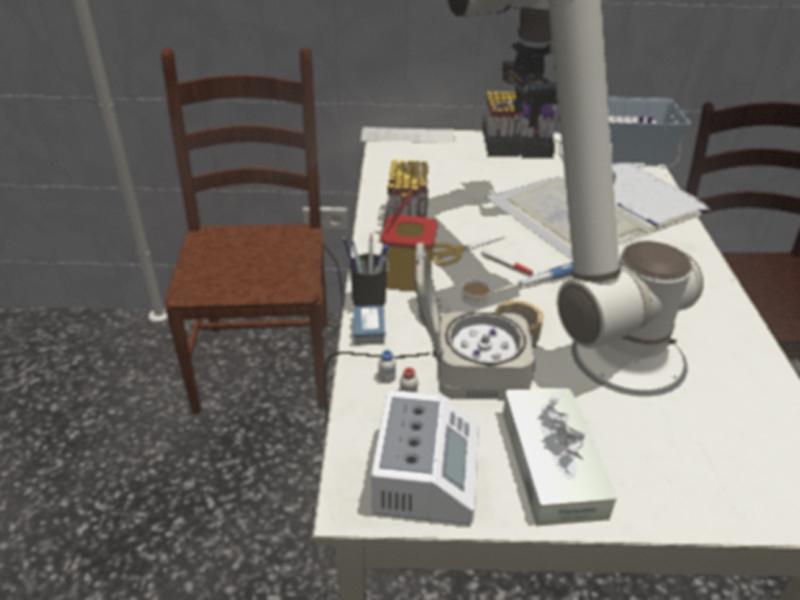

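The top view shows the reader at the upper left, with its mouths near (160–213, 312), and the rack at (555–672, 278–333) with the lone tube near (574, 300). The side view confirms both. I'll enlarge these areas next.

```bash
python3 - <<'E'
from h import *
import pickle
c=pickle.load(open("top.pkl","rb"));d=pickle.load(open("side.pkl","rb"))
f=c["frame"]
a=cv2.resize(f[175:240,85:165],(800,650)[:2],interpolation=cv2.INTER_CUBIC)
A=cv2.resize(f[175:220,85:165],None,fx=5,fy=5,interpolation=cv2.INTER_CUBIC)
B=cv2.resize(f[170:220,350:430],None,fx=5,fy=5,interpolation=cv2.INTER_CUBIC)
C=cv2.resize(d["frame"][245:335,230:310],None,fx=5,fy=5,interpolation=cv2.INTER_CUBIC)
D=cv2.resize(d["frame"][95:160,235:315],None,fx=5,fy=5,interpolation=cv2.INTER_CUBIC)
L=np.vstack([A,B]);R=np.vstack([C,D])[:,:]
print(L.shape,R.shape)
h=600
im=np.zeros((600,800,3),np.uint8);im[:min(600,L.shape[0]),:400]=L[:600];
im[:450,400:]=C;im[450:600,400:]=D[:150]
cv2.imwrite("pics/crop1.png",im)
E
```

```text
(475, 400, 3) (775, 400, 3)
```

View pics/crop1.png

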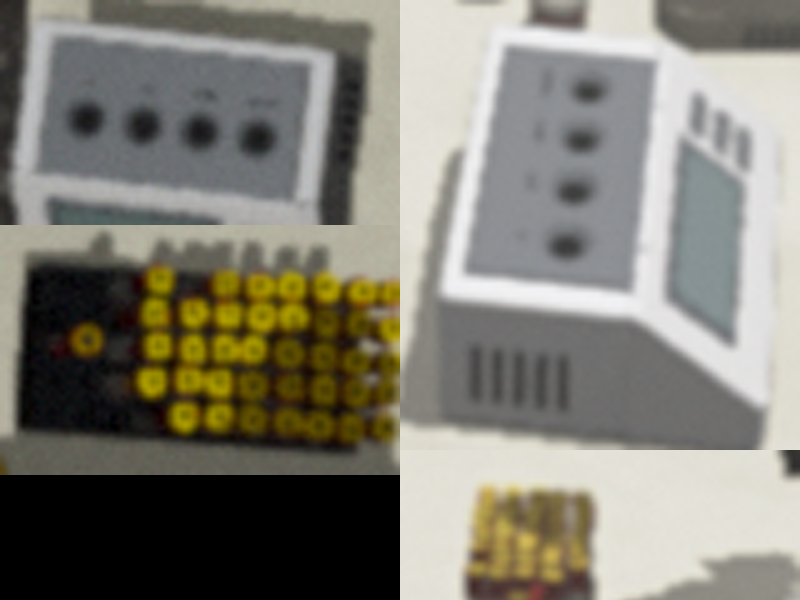

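The crop shows mouths 1–4 in the top view at crop pixels (86,119), (143,126), (199,131) and (257,138). In the side view they are at (567,244), (575,190), (582,138) and (591,90). The lone tube's cap is at (87,340).

```bash
python3 - <<'E'
from h import *
import pickle
c=pickle.load(open("top.pkl","rb"));d=pickle.load(open("side.pkl","rb"))
o=-0.4
T=[(86,119),(143,126),(199,131),(257,138)];S=[(567,244),(575,190),(582,138),(591,90)]
for t,s in zip(T,S):
    p=atz(c,85+t[0]/5+o,175+t[1]/5+o,.098);q=atz(d,230+(s[0]-400)/5+o,245+s[1]/5+o,.098)
    print(p.round(4),q.round(4))
print("tube",atz(c,350+87/5+o,170+115/5+o,.127))
for z,u,v in[(.05,27,263),(.05,20,430),(.0,355,447)]:
    print("rack",atz(c,350+u/5+o,170+(v-225)/5+o,z))
E
```

```text
[0.4236 0.3412 0.098 ] [0.4208 0.3458 0.098 ]
[0.4199 0.3095 0.098 ] [0.4172 0.3141 0.098 ]
[0.4173 0.2784 0.098 ] [0.4139 0.2821 0.098 ]
[0.4136 0.2462 0.098 ] [0.4095 0.251  0.098 ]
tube [ 0.44261882 -0.38938004  0.127     ]
rack [ 0.4913929  -0.37397088  0.05      ]
rack [ 0.39475069 -0.36930661  0.05      ]
rack [ 0.38668978 -0.58069935  0.        ]
```

>>> {"fn": "step_arm", "kwargs": {
  "targets": "0 0 -0.5 -7.1;0 0 -0.5 -7.1;0 0 -0.5 -7.1;0 0 -0.5 -7.1;0 0 -0.5 -7.1;0 0 -0.5 -7.1;0 0 -0.5 -7.1;0 0 -0.5 -7.1;0 0 -0.5 -7.1;0 0 -0.5 -7.1;0 0 0 -2.2",
  "claw": 8.7
}}

```text
time_s: 1.02
tcp_pos: [0.1522, -0.6064, 0.2732]
ee_rot: [[-0.042, -0.999, 0.0], [-0.999, 0.042, -0.001], [0.001, -0.0, -1.0]]
wrist_force: [1.3, 0.3, 0.7]
gripper_width: 0.995
gripper_force: 0.0
```

```bash
cat >> h.py <<'E'
def go(x,y,z,yaw=None):
    s=sense();R=np.array(s["ee_rot"]);d=R.T@(np.array([x,y,z])-s["tcp_pos"])
    a=np.degrees(np.arctan2(R[1,1],R[0,1]));print("t",round(s["time_s"],2),"pos",np.round(s["tcp_pos"],4),"delta cm",(d*100).round(2),"yyaw",a.round(2),"F",np.round(s["wrist_force"],2),"w",s["gripper_width"],"gf",s["gripper_force"],"tilt",R[:2,2].round(4))
def tri(c,uc,d,ud):
    e,a=ray(c,*uc);f,b=ray(d,*ud);a/=np.linalg.norm(a);b/=np.linalg.norm(b)
    t=np.linalg.lstsq(np.c_[a,-b],f-e,rcond=None)[0];return (e+a*t[0]+f+b*t[1])/2,np.linalg.norm(e+a*t[0]-f-b*t[1])
E
python3 - <<'E'
from h import *
import pickle
c=pickle.load(open("top.pkl","rb"));d=pickle.load(open("side.pkl","rb"))
go(.4426,-.3894,.24)
k=.64
print("lid",tri(c,(312*k,313*k),d,(421*k,246*k)),"lidleft",atz(c,268*k,313*k,.2))
print("box",tri(c,(487*k,278*k),d,(386*k,235*k)))
E
```

```text
t 1.02 pos [ 0.1522 -0.6064  0.2732] delta cm [-22.92 -28.09   3.31] yyaw 177.57 F [1.29 0.29 0.73] w 0.9952146909718388 gf 0.0 tilt [ 0.0003 -0.0009]
lid (array([0.41167181, 0.05127935, 0.27269632]), np.float64(0.003205842552867304)) lidleft [0.41560435 0.13099821 0.2       ]
box (array([ 0.47988841, -0.24086184,  0.1073202 ]), np.float64(0.0072927994897390245))
```

>>> {"fn": "step_arm", "kwargs": {
  "targets": "-2.3 -2.8 0 0;-2.3 -2.8 0 0;-2.3 -2.8 0 0;-2.3 -2.8 0 0;-2.3 -2.8 0 0;-2.3 -2.8 0 0;-2.3 -2.8 0 0;-2.3 -2.8 0 0;-2.3 -2.8 0 0;-2.2 -2.9 0 0;0 0 0 -0.4;0 0 0 0"
}}

```text
time_s: 2.02
tcp_pos: [0.4449, -0.3893, 0.2717]
ee_rot: [[-0.037, -0.999, -0.001], [-0.999, 0.037, 0.001], [-0.001, 0.001, -1.0]]
wrist_force: [-0.1, 1.1, -0.3]
gripper_width: 0.998
gripper_force: 0.0
```

```bash
python3 - <<'E'
from h import *
import pickle
go(.4426,-.3894,.24)
c=cams.capture("top");d=cams.capture("side");pickle.dump((c,d),open("p2.pkl","wb"))
u,v=(proj(d,[.4426,-.3894,.115])-[45,45]).astype(int);print(u,v)
A=cv2.resize(d["frame"][v:v+90,u:u+90],None,fx=6.6,fy=6.6,interpolation=cv2.INTER_CUBIC)[:600]
cv2.imwrite("pics/s2.png",A)
E
```

```text
t 2.02 pos [ 0.4449 -0.3893  0.2717] delta cm [0.02 0.22 3.17] yyaw 177.88 F [-0.14  1.06 -0.3 ] w 0.997621767843694 gf 0.0 tilt [-0.0013  0.0009]
212 81
```

View pics/s2.png

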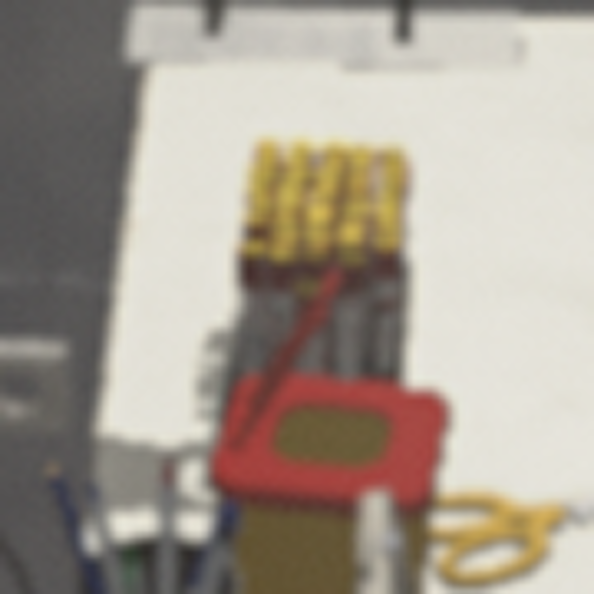

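The crop shows the rack's tubes with yellow caps at (245–405, 140–290), and the red flap of the sharps box in front of them. The lone cap, near (308, 288), is consistent with the top-view fix. Next I descend to the cap.

>>> {"fn": "step_arm", "kwargs": {
  "targets": "0 0.25 3 0;0 0 3 0;0 0 3 0;0 0 3 0;0 0 3 0;0 0 2.2 0;0 0 0 0"
}}

```text
time_s: 2.7
tcp_pos: [0.4366, -0.3896, 0.0955]
ee_rot: [[-0.044, -0.999, -0.009], [-0.999, 0.044, 0.006], [-0.006, 0.01, -1.0]]
wrist_force: [-0.3, 0.6, 0.1]
gripper_width: 1.001
gripper_force: 0.0
```

>>> {"fn": "step_arm", "kwargs": {
  "targets": "0 0 0 0;0 0 0 0;0 0 0 0;0 0 0 0;0 0 0 0;0 0 0 0;0 0 0 0;0 0 0 0;0 0 0 0",
  "claw": 2.2
}}

```text
time_s: 3.45
tcp_pos: [0.4412, -0.3906, 0.1006]
ee_rot: [[-0.04, -0.999, 0.0], [-0.999, 0.04, -0.0], [0.0, -0.0, -1.0]]
wrist_force: [0.1, 0.2, 0.1]
gripper_width: 0.402
gripper_force: 0.0
```

>>> {"fn": "step_arm", "kwargs": {
  "targets": "0 0 0 0;0 0 0 0;0 0 0 0;0 0 0 0",
  "claw": 1.75
}}

```text
time_s: 3.78
tcp_pos: [0.4412, -0.3907, 0.1005]
ee_rot: [[-0.04, -0.999, -0.0], [-0.999, 0.04, 0.0], [-0.0, 0.0, -1.0]]
wrist_force: [0.7, -0.1, 0.9]
gripper_width: 0.213
gripper_force: 0.0
```

>>> {"fn": "step_arm", "kwargs": {
  "targets": "0 0 0 0;0 0 0 0;0 0 0 0",
  "claw": 1.7
}}

```text
time_s: 4.03
tcp_pos: [0.4411, -0.3907, 0.1005]
ee_rot: [[-0.04, -0.999, -0.0], [-0.999, 0.04, 0.0], [-0.0, 0.0, -1.0]]
wrist_force: [0.3, -0.1, 0.2]
gripper_width: 0.197
gripper_force: 0.0
```

```bash
python3 - <<'E'
from h import *
go(.442,-.39,.1)
d=cams.capture("side")
u,v=(proj(d,[.4426,-.3894,.115])-[30,25]).astype(int)
cv2.imwrite("pics/s3.png",cv2.resize(d["frame"][v:v+55,u:u+60],None,fx=10,fy=10,interpolation=cv2.INTER_CUBIC))
E
```

```text
t 4.03 pos [ 0.4411 -0.3907  0.1005] delta cm [-0.07 -0.08  0.05] yyaw 177.68 F [ 0.32 -0.07  0.17] w 0.1969049522210777 gf 0.002912157797254622 tilt [-0.0001  0.0001]
```

View pics/s3.png

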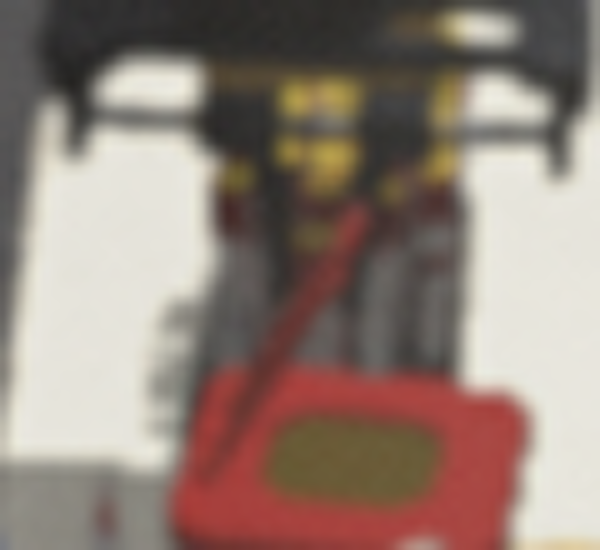

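The lone cap, near (315, 235), sits between the two fingers. Closing now.

>>> {"fn": "step_arm", "kwargs": {
  "targets": "0 0 0 0;0 0 0 0;0 0 0 0;0 0 0 0;0 0 0 0",
  "claw": 0.5
}}

```text
time_s: 4.5
tcp_pos: [0.4411, -0.3907, 0.1005]
ee_rot: [[-0.04, -0.999, -0.0], [-0.999, 0.04, 0.0], [-0.0, 0.0, -1.0]]
wrist_force: [-0.1, 0.3, 0.6]
gripper_width: 0.173
gripper_force: 30.0
```

>>> {"fn": "step_arm", "kwargs": {
  "targets": "0 0 -0.5 0;0 0 -1 0;0 0 -2 0;0 0 -3 0;0 0 -3 0;0 0 -3 0;0 0 -3 0;0 0 -3 0;0 0 -3 0;0 0 -3 0;0 0 -3 0;0 0 -2.5 0"
}}

```text
time_s: 5.5
tcp_pos: [0.4407, -0.3907, 0.4045]
ee_rot: [[-0.04, -0.999, 0.003], [-0.999, 0.04, -0.002], [0.002, -0.003, -1.0]]
wrist_force: [0.3, -0.1, 0.1]
gripper_width: 0.176
gripper_force: 30.0
```

```bash
python3 - <<'E'
from h import *
# mean mouth estimates
m=[(.4222,.3435),(.4186,.3118),(.4156,.2803),(.4116,.2486)]
go(*m[1],.40)
c=cams.capture("top");d=cams.capture("side")
s=sense();p=np.array(s["tcp_pos"])
out=[]
for cc in(c,d):
    u,v=(proj(cc,p-[0,0,.04])-[20,30]).astype(int);print(u,v)
    u=max(u,0);v=max(v,0)
    out.append(cv2.resize(cc["frame"][v:v+60,u:u+40],(400,600),interpolation=cv2.INTER_CUBIC))
cv2.imwrite("pics/s4.png",np.hstack(out))
E
```

```text
t 5.5 pos [ 0.4407 -0.3907  0.4045] delta cm [-70.1    5.06   0.28] yyaw 177.68 F [ 0.32 -0.06  0.08] w 0.17627295825132439 gf 29.99760702252388 tilt [ 0.0033 -0.0024]
374 157
239 26
```

View pics/s4.png

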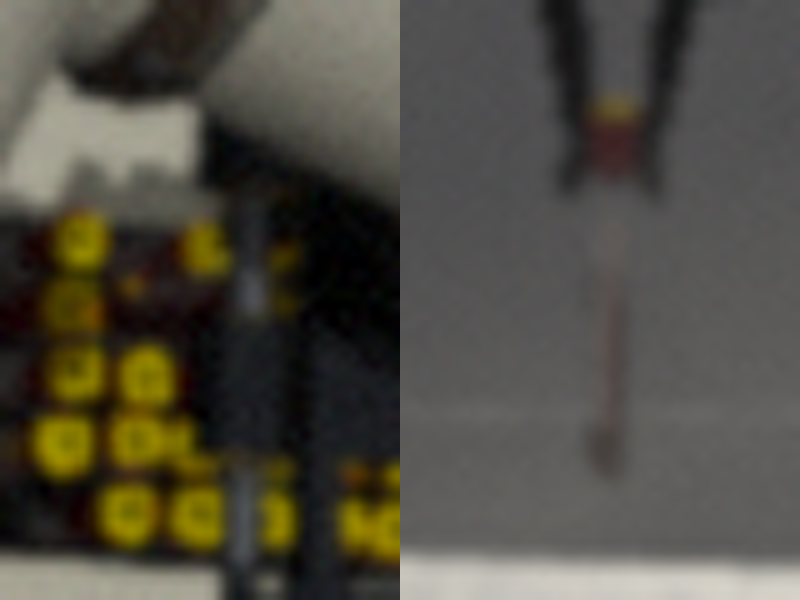

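The tube is held upright. Its foot is near (605, 465) and its cap near (615, 140) in the side crop. I'll carry it high over to channel 4.

>>> {"fn": "step_arm", "kwargs": {
  "targets": "-2 0.15 0 0;-3.8 0.33 0 0;-3.8 0.33 0 0;-3.8 0.33 0 0;-3.8 0.33 0 0;-3.8 0.33 0 0;-3.8 0.33 0 0;-3.8 0.33 0 0;-3.8 0.33 0 0;-3.8 0.33 0 0;-3.8 0.33 0 0;-3.8 0.33 0 0"
}}

```text
time_s: 6.6
tcp_pos: [0.4199, 0.05, 0.401]
ee_rot: [[-0.04, -0.999, 0.001], [-0.999, 0.04, 0.001], [-0.001, -0.001, -1.0]]
wrist_force: [0.6, 0.4, -0.4]
gripper_width: 0.178
gripper_force: 30.0
```

>>> {"fn": "step_arm", "kwargs": {
  "targets": "-3.8 0.33 0 0;-3.8 0.33 0 0;-3.8 0.33 0 0;-3.8 0.33 0 0;-3 0.25 0 0;-1.5 0.1 0 0;0 0 0 4;0 0 0 0;0 0 0 0"
}}

```text
time_s: 7.35
tcp_pos: [0.4122, 0.2456, 0.4007]
ee_rot: [[-0.109, -0.994, -0.0], [-0.994, 0.109, -0.0], [0.0, 0.0, -1.0]]
wrist_force: [-0.2, -0.3, 0.0]
gripper_width: 0.179
gripper_force: 30.0
```

```bash
python3 - <<'E'
from h import *
go(.4116,.2486,.24)
E
```

```text
t 7.35 pos [0.4122 0.2456 0.4007] delta cm [-0.3   0.09 16.07] yyaw 173.77 F [-0.18 -0.28  0.01] w 0.17894446424874763 gf 29.997613672167063 tilt [-0.     -0.0002]
```

>>> {"fn": "step_arm", "kwargs": {
  "targets": "-0.3 0.1 2 0;0 0 3 0;0 0 3 0;0 0 3 0;0 0 3 0;0 0 2.5 0;0 0 1.5 0;0 0 1 0;0 0 0 0;0 0 0 0"
}}

```text
time_s: 8.18
tcp_pos: [0.4122, 0.2488, 0.2113]
ee_rot: [[-0.11, -0.994, 0.001], [-0.994, 0.11, 0.0], [-0.0, -0.001, -1.0]]
wrist_force: [0.3, 0.7, 0.4]
gripper_width: 0.182
gripper_force: 30.0
```

```bash
python3 - <<'E'
from h import *
import pickle
go(.4116,.2486,.21)
d=cams.capture("side");c=cams.capture("top");pickle.dump((c,d),open("p5.pkl","wb"))
s=sense();p=np.array(s["tcp_pos"])
u,v=(proj(d,p-[0,0,.0975])-[25,40]).astype(int);print("off",u,v)
for z in(-.0975,-.05,0,.0265):print(z,((proj(d,p+[0,0,z])-[u,v]+.5)*12).round(1))
cv2.imwrite("pics/s5.png",cv2.resize(d["frame"][v:v+50,u-5:u+60],None,fx=12,fy=12,interpolation=cv2.INTER_CUBIC))
E
```

```text
t 8.18 pos [0.4122 0.2488 0.2113] delta cm [0.03 0.06 0.13] yyaw 173.68 F [0.26 0.67 0.44] w 0.18164668876870882 gf 29.997577825561166 tilt [0.0009 0.0003]
off 241 217
-0.0975 [315.  490.2]
-0.05 [322.6 320.3]
0 [331.  130.9]
0.0265 [335.6  25.8]
```

View pics/s5.png

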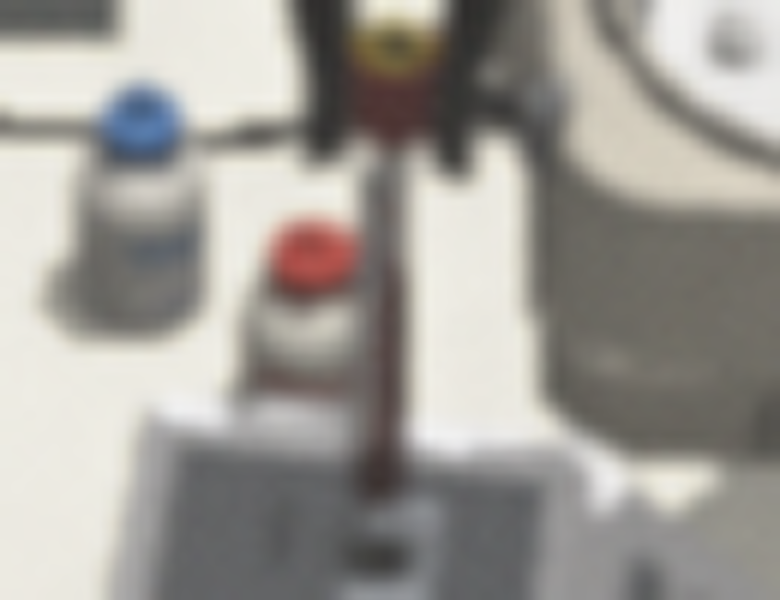

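The tube hangs straight: foot near (378, 497), cap top near (395, 40). Mouth 4 lies just below at about row 550, with its column uncertain between 378 and 395. I'll take one closer look at the mouths.

```bash
python3 - <<'E'
from h import *
import pickle
c0=pickle.load(open("top.pkl","rb"));d0=pickle.load(open("side.pkl","rb"))
f=np.mean([cams.capture("side")["frame"].astype(float) for _ in range(6)],0).astype(np.uint8)
def cr(im,u,v,w,h):
    a=cv2.resize(im[v:v+h,u:u+w],(400,300),interpolation=cv2.INTER_CUBIC);return cv2.convertScaleAbs(a,alpha=1.5)
w,h=24,18
# side: holes4/3 before; same now ; top hole4/1 before
A=cr(d0["frame"],256,254,w,h);B=cr(f,256,254,w,h);C=cr(f,252,272,w,h);D=cr(c0["frame"],125,193,w,h)
cv2.imwrite("pics/s6.png",np.vstack([np.hstack([A,B]),np.hstack([C,D])]))
E
```

```text
(no output)
```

View pics/s6.png

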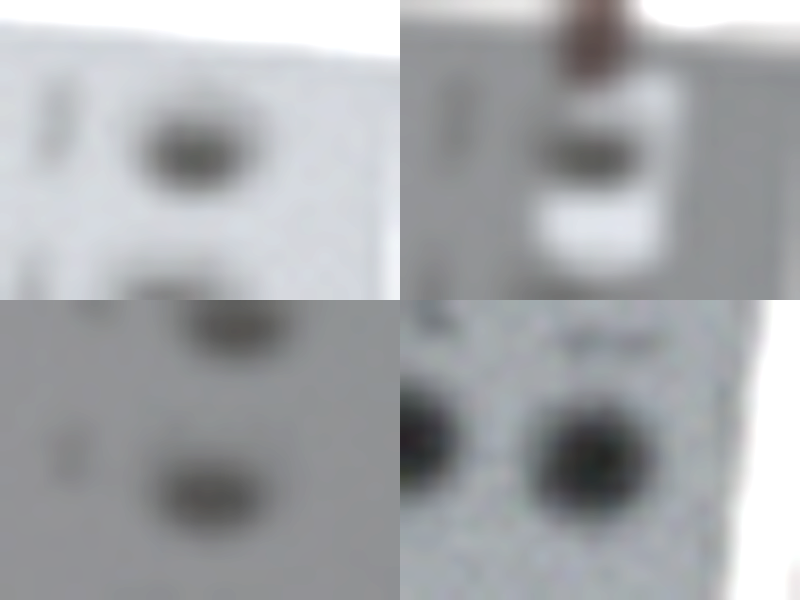

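The enlarged views show mouth 4 centred at column 196 of the left panel, with the foot at about 195 in the right panel. That puts the tube within about 1–2 mm of centred. I'll shift slightly and go down gently into the mouth.

>>> {"fn": "step_arm", "kwargs": {
  "targets": "0.25 0.1 0.3 0;0 0 0.3 0;0 0 0.3 0;0 0 0.3 0;0 0 0.3 0;0 0 0.2 0;0 0 0 0"
}}

```text
time_s: 9.17
tcp_pos: [0.4114, 0.2473, 0.1946]
ee_rot: [[-0.109, -0.994, 0.002], [-0.994, 0.109, 0.001], [-0.001, -0.002, -1.0]]
wrist_force: [0.1, -1.2, 5.2]
gripper_width: 0.181
gripper_force: 30.0
```

>>> {"fn": "step_arm", "kwargs": {
  "targets": "0 0 0.3 0;0 0 0.3 0;0 0 0.2 0;0 0 0 0"
}}

```text
time_s: 9.5
tcp_pos: [0.4102, 0.2464, 0.1847]
ee_rot: [[-0.11, -0.994, -0.001], [-0.994, 0.11, -0.001], [0.001, 0.001, -1.0]]
wrist_force: [0.5, 0.5, -1.0]
gripper_width: 0.177
gripper_force: 30.0
```

>>> {"fn": "step_arm", "kwargs": {
  "targets": "0 0 0.4 0;0 0 0.4 0;0 0 0.4 0;0 0 0.4 0;0 0 0.4 0;0 0 0.3 0;0 0 0 0"
}}

```text
time_s: 10.08
tcp_pos: [0.4101, 0.2464, 0.1616]
ee_rot: [[-0.11, -0.994, -0.001], [-0.994, 0.11, -0.001], [0.001, 0.001, -1.0]]
wrist_force: [1.1, -0.4, -1.5]
gripper_width: 0.176
gripper_force: 30.0
```

```bash
python3 -c "
from h import *
go(.4108,.2465,.15);print(sense()['moment'])"
```

```text
t 10.08 pos [0.4101 0.2464 0.1616] delta cm [-0.02 -0.07  1.16] yyaw 173.67 F [ 1.07 -0.4  -1.49] w 0.17552080490142927 gf 30.00381044112146 tilt [-0.0012 -0.0011]
[-0.11257549 -0.21704181  0.01167847]
```

>>> {"fn": "step_arm", "kwargs": {
  "targets": "0 0 0.2 0;0 0 0.2 0;0 0 0.2 0;0 0 0.2 0"
}}

```text
time_s: 10.42
tcp_pos: [0.4111, 0.2472, 0.155]
ee_rot: [[-0.11, -0.994, 0.002], [-0.994, 0.11, 0.001], [-0.001, -0.002, -1.0]]
wrist_force: [1.6, -0.3, 2.5]
gripper_width: 0.181
gripper_force: 30.0
```

>>> {"fn": "step_arm", "kwargs": {
  "targets": "0 0 0.2 0;0 0 0.2 0;0 0 0.2 0;0 0 0.2 0;0 0 0 0"
}}

```text
time_s: 10.83
tcp_pos: [0.4108, 0.247, 0.1467]
ee_rot: [[-0.11, -0.994, 0.001], [-0.994, 0.11, 0.001], [-0.001, -0.001, -1.0]]
wrist_force: [1.4, -1.3, 1.3]
gripper_width: 0.18
gripper_force: 30.1
```

>>> {"fn": "step_arm", "kwargs": {
  "targets": "0 0 0.1 0;0 0 0.1 0;0 0 0.1 0;0 0 0.1 0;0 0 0.1 0;0 0 0 0"
}}

```text
time_s: 11.33
tcp_pos: [0.4105, 0.2467, 0.1413]
ee_rot: [[-0.11, -0.994, 0.0], [-0.994, 0.11, 0.0], [-0.0, -0.0, -1.0]]
wrist_force: [3.4, -0.3, 2.2]
gripper_width: 0.176
gripper_force: 30.1
```

>>> {"fn": "step_arm", "kwargs": {
  "targets": "0 0 0.1 0;0 0 0.1 0;0 0 0 0"
}}

```text
time_s: 11.58
tcp_pos: [0.4104, 0.2467, 0.1393]
ee_rot: [[-0.11, -0.994, -0.0], [-0.994, 0.11, -0.0], [0.0, 0.0, -1.0]]
wrist_force: [2.7, -0.7, 2.6]
gripper_width: 0.178
gripper_force: 30.1
```

>>> {"fn": "step_arm", "kwargs": {
  "targets": "0 -0.05 0.1 0;0 0 0.1 0;0 0 0 0"
}}

```text
time_s: 11.83
tcp_pos: [0.4108, 0.2466, 0.1372]
ee_rot: [[-0.11, -0.994, -0.0], [-0.994, 0.11, -0.0], [0.0, 0.0, -1.0]]
wrist_force: [2.8, -1.2, 2.5]
gripper_width: 0.175
gripper_force: 30.1
```

>>> {"fn": "step_arm", "kwargs": {
  "targets": "0 -0.03 0.1 0;0 0 0 0;0 0 0 0"
}}

```text
time_s: 12.08
tcp_pos: [0.411, 0.2465, 0.1362]
ee_rot: [[-0.11, -0.994, -0.001], [-0.994, 0.11, -0.0], [0.0, 0.0, -1.0]]
wrist_force: [1.2, -0.8, 1.5]
gripper_width: 0.176
gripper_force: 30.1
```

>>> {"fn": "step_arm", "kwargs": {
  "targets": "0 0 0.1 0;0 0 0.1 0;0 0 0 0"
}}

```text
time_s: 12.33
tcp_pos: [0.4111, 0.2466, 0.1343]
ee_rot: [[-0.11, -0.994, -0.0], [-0.994, 0.11, -0.0], [0.0, 0.0, -1.0]]
wrist_force: [2.3, -0.2, 2.5]
gripper_width: 0.179
gripper_force: 30.1
```

>>> {"fn": "step_arm", "kwargs": {
  "targets": "0 0 0.1 0;0 0 0 0;0 0 0 0"
}}

```text
time_s: 12.58
tcp_pos: [0.4111, 0.2465, 0.1332]
ee_rot: [[-0.11, -0.994, -0.0], [-0.994, 0.11, -0.0], [0.0, 0.0, -1.0]]
wrist_force: [2.6, -0.8, 1.2]
gripper_width: 0.182
gripper_force: 30.1
```

>>> {"fn": "step_arm", "kwargs": {
  "targets": "0 0 0.1 0;0 0 0.1 0;0 0 0 0"
}}

```text
time_s: 12.83
tcp_pos: [0.4112, 0.2466, 0.1314]
ee_rot: [[-0.11, -0.994, -0.0], [-0.994, 0.11, -0.0], [0.0, 0.0, -1.0]]
wrist_force: [2.7, -1.0, 2.3]
gripper_width: 0.177
gripper_force: 30.0
```

>>> {"fn": "step_arm", "kwargs": {
  "targets": "0 0 0.1 0;0 0 0 0;0 0 0 0"
}}

```text
time_s: 13.08
tcp_pos: [0.4112, 0.2466, 0.1304]
ee_rot: [[-0.11, -0.994, -0.0], [-0.994, 0.11, -0.0], [0.0, 0.0, -1.0]]
wrist_force: [1.7, -0.6, 2.4]
gripper_width: 0.182
gripper_force: 30.0
```

>>> {"fn": "step_arm", "kwargs": {
  "targets": "0 0 0.1 0;0 0 0 0;0 0 0 0"
}}

```text
time_s: 13.33
tcp_pos: [0.4112, 0.2466, 0.1294]
ee_rot: [[-0.11, -0.994, -0.0], [-0.994, 0.11, -0.0], [0.0, 0.0, -1.0]]
wrist_force: [1.7, -0.7, 2.9]
gripper_width: 0.179
gripper_force: 30.1
```

>>> {"fn": "step_arm", "kwargs": {
  "targets": "0 0 0.1 0;0 0 0.1 0;0 0 0 0"
}}

```text
time_s: 13.58
tcp_pos: [0.4112, 0.2466, 0.1274]
ee_rot: [[-0.11, -0.994, -0.0], [-0.994, 0.11, -0.0], [0.0, 0.0, -1.0]]
wrist_force: [2.4, -0.9, 3.0]
gripper_width: 0.177
gripper_force: 30.1
```

>>> {"fn": "step_arm", "kwargs": {
  "targets": "0 0 0.1 0;0 0 0.1 0;0 0 0 0"
}}

```text
time_s: 13.83
tcp_pos: [0.4111, 0.2466, 0.1253]
ee_rot: [[-0.11, -0.994, -0.0], [-0.994, 0.11, -0.0], [0.0, 0.0, -1.0]]
wrist_force: [2.2, -1.3, 2.6]
gripper_width: 0.177
gripper_force: 30.1
```

>>> {"fn": "step_arm", "kwargs": {
  "targets": "0 0 0.1 0;0 0 0.1 0;0 0 0 0"
}}

```text
time_s: 14.08
tcp_pos: [0.4111, 0.2466, 0.1232]
ee_rot: [[-0.11, -0.994, -0.0], [-0.994, 0.11, -0.0], [0.0, 0.0, -1.0]]
wrist_force: [2.7, -0.2, 1.7]
gripper_width: 0.177
gripper_force: 30.1
```

Channel 4 is clear: the foot is past all the possible spacer depths with only light drag. Continuing to the seat.

>>> {"fn": "step_arm", "kwargs": {
  "targets": "0 0 0.1 0;0 0 0.1 0;0 0 0.1 0;0 0 0.1 0;0 0 0.1 0;0 0 0.1 0;0 0 0 0"
}}

```text
time_s: 14.67
tcp_pos: [0.4111, 0.2465, 0.1171]
ee_rot: [[-0.11, -0.994, -0.0], [-0.994, 0.11, -0.0], [0.0, 0.0, -1.0]]
wrist_force: [3.1, -1.1, 2.1]
gripper_width: 0.175
gripper_force: 30.1
```

>>> {"fn": "step_arm", "kwargs": {
  "targets": "0 0 0.1 0;0 0 0.1 0;0 0 0 0;0 0 0 0"
}}

```text
time_s: 15.0
tcp_pos: [0.4111, 0.2466, 0.1152]
ee_rot: [[-0.11, -0.994, -0.0], [-0.994, 0.11, -0.0], [0.0, 0.0, -1.0]]
wrist_force: [3.9, -2.0, 1.9]
gripper_width: 0.176
gripper_force: 30.1
```

>>> {"fn": "step_arm", "kwargs": {
  "targets": "0 0 0.1 0;0 0 0 0;0 0 0 0"
}}

```text
time_s: 15.25
tcp_pos: [0.4112, 0.2466, 0.1144]
ee_rot: [[-0.11, -0.994, -0.0], [-0.994, 0.11, -0.0], [0.0, 0.0, -1.0]]
wrist_force: [2.7, -0.6, 2.7]
gripper_width: 0.179
gripper_force: 30.1
```

>>> {"fn": "step_arm", "kwargs": {
  "targets": "0 0 0.1 0;0 0 0 0;0 0 0 0"
}}

```text
time_s: 15.5
tcp_pos: [0.4111, 0.2466, 0.1133]
ee_rot: [[-0.11, -0.994, -0.0], [-0.994, 0.11, -0.0], [0.0, 0.0, -1.0]]
wrist_force: [3.4, -1.7, 1.8]
gripper_width: 0.179
gripper_force: 30.1
```

>>> {"fn": "step_arm", "kwargs": {
  "targets": "0 0 0.1 0;0 0 0 0;0 0 0 0"
}}

```text
time_s: 15.75
tcp_pos: [0.4111, 0.2466, 0.1123]
ee_rot: [[-0.11, -0.994, -0.0], [-0.994, 0.11, -0.0], [0.0, 0.0, -1.0]]
wrist_force: [3.1, -1.5, 0.7]
gripper_width: 0.18
gripper_force: 30.1
```

>>> {"fn": "step_arm", "kwargs": {
  "targets": "0 0 0.05 0;0 0 0 0;0 0 0 0"
}}

```text
time_s: 16.0
tcp_pos: [0.4112, 0.2466, 0.1122]
ee_rot: [[-0.11, -0.994, 0.0], [-0.994, 0.11, -0.0], [0.0, -0.0, -1.0]]
wrist_force: [2.0, -2.1, 3.1]
gripper_width: 0.179
gripper_force: 30.0
```

>>> {"fn": "step_arm", "kwargs": {
  "targets": "0 0 0.1 0;0 0 0 0;0 0 0 0"
}}

```text
time_s: 16.25
tcp_pos: [0.4113, 0.2466, 0.1115]
ee_rot: [[-0.11, -0.994, 0.0], [-0.994, 0.11, -0.0], [0.0, -0.0, -1.0]]
wrist_force: [2.3, -2.4, 5.7]
gripper_width: 0.179
gripper_force: 30.0
```

>>> {"fn": "step_arm", "kwargs": {
  "targets": "0 0 0.1 0;0 0 0 0;0 0 0 0"
}}

```text
time_s: 16.5
tcp_pos: [0.4115, 0.2465, 0.1111]
ee_rot: [[-0.11, -0.994, 0.001], [-0.994, 0.11, -0.0], [0.0, -0.001, -1.0]]
wrist_force: [1.3, -3.1, 9.3]
gripper_width: 0.175
gripper_force: 30.0
```

The seat is felt: force rises to about 9 N at the expected height. Releasing.

>>> {"fn": "step_arm", "kwargs": {
  "targets": "0 0 0 0;0 0 0 0;0 0 0 0;0 0 0 0;0 0 0 0;0 0 0 0",
  "claw": 4.5
}}

```text
time_s: 17.0
tcp_pos: [0.4108, 0.2465, 0.1096]
ee_rot: [[-0.11, -0.994, -0.001], [-0.994, 0.11, -0.001], [0.001, 0.001, -1.0]]
wrist_force: [0.6, 0.0, 0.2]
gripper_width: 0.487
gripper_force: 0.0
```

>>> {"fn": "step_arm", "kwargs": {
  "targets": "0 0 -0.5 0;0 0 -1 0;0 0 -2 0;0 0 -3 0;0 0 -3 0;0 0 -3 0;0 0 -3 0;0 0 -3 0;0 0 -2 0;0 0 0 0;0 0 0 0"
}}

```text
time_s: 17.92
tcp_pos: [0.4113, 0.247, 0.3163]
ee_rot: [[-0.11, -0.994, 0.002], [-0.994, 0.11, 0.003], [-0.003, -0.001, -1.0]]
wrist_force: [-0.3, 0.2, -0.3]
gripper_width: 0.519
gripper_force: 0.0
```

```bash
python3 - <<'E'
from h import *
go(.41,.25,.3)
d=cams.capture("side")
m=np.array([.411,.2475,0])
for z in(.098,.139):print((proj(d,m+[0,0,z])-[225,205]+.5)*8)
cv2.imwrite("pics/s7.png",cv2.resize(d["frame"][205:280,225:325],None,fx=8,fy=8,interpolation=cv2.INTER_CUBIC))
E
```

```text
t 17.92 pos [0.4113 0.247  0.3163] delta cm [-0.28  0.16  1.64] yyaw 173.68 F [-0.26  0.2  -0.33] w 0.5194695506372846 gf 0.0 tilt [0.0016 0.0027]
[341.33250968 456.25320099]
[345.67563053 360.72027577]
```

View pics/s7.png

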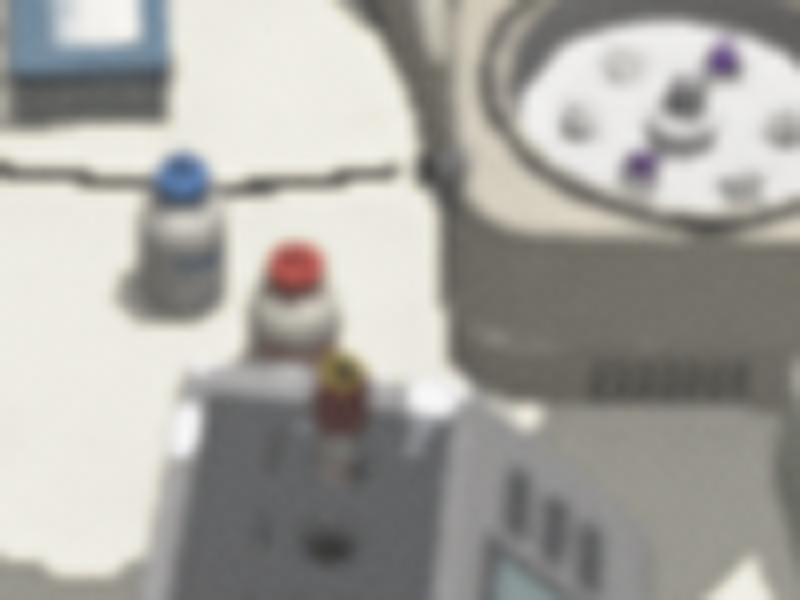

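The tube stands in channel 4 with its cap top near (341, 370). A fully home tube was predicted at (346, 361), so it is seated. The bottles are undisturbed and the gripper is clear.

```bash
python3 -c "
from station import r
print(r.finish_job())"
```

```text
the job is handed in; nothing more can be done
None
```

The tube is pressed fully home in channel 4, the clear one and the first I tried, and the job was handed in at about 18 s; the peak wrist force I read was 9 N at the seat, and the bottles beside the reader look undisturbed.

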